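# Tip the blue drawer front up against the fence

### The arm

A 6-joint arm with a two-finger parallel gripper is mounted at the origin on the work surface. World frame = base frame: x ahead of the robot, y to its left, z up, the work surface at z = 0. Lengths are in m, angles in rad, forces in N, time in s.
With the tool pointing down it reaches from about 0.325 to 0.775 m from the base axis. Payload 5.5 kg.
Tool frame: the origin (TCP) lies between the finger pads; the fingertips stand 8 mm ahead of it and the grasp point (between the pads) lies 11 mm behind it (tcp_to_tips is the distance from the TCP to the fingertips, in m); z points along the fingers, y is the direction in which the jaws open and shut (so a half turn about z gives the same grasp; the last joint's range is limited). The gripper opens to 88 mm and grips with 3 to 60 N. Pads are 20 mm wide; open, the fingers measure 115 mm over their backs; the gripper's body (75 mm by 178 mm) begins 61 mm behind the grasp point.
Start: joints at [-1.228, 0.091, 1.231, -0, 1.82, -0.057], TCP at [0.234, -0.553, 0.231] pointing down, gripper open.
Joint ranges: [-2.87, 2.87], [-0.86, 2.18], [0.17, 2.46], [-1.51, 4.65], [0.06, 2.69], [-2.65, 2.65]. Speed limits (rad/s): [2.57, 2.57, 3.01, 3.14, 3.14, 3.14].

### API

Orientations are given as a unit quaternion [w, x, y, z].
In Python, from bench import * gives the robot as it stands. Calls block until the motion is done:
- move_to(position, orientation): joint-space move of the TCP to a pose.
- move_l(position, speed=0.15, orientation=None): straight line of the TCP; orientation=None keeps the orientation; speed is the mean speed in m/s.
- movej(angles): joint-space move.
- gripper_open() and close(): open the fingers fully, or close them until they stop; the grip force is fixed at half the most.
- hold(seconds).
- inverse_kinematics(position, orientation): joint angles nearest the present ones, or None.
- state(): the state.
- get_image(name): name is "scene" or "top"; returns a dict with "frame" (384x512x3 uint8, blue, green, red), "depth" (384x512 float32, m along the optical axis (not along the pixel's ray), 0 where there is no reading), "camera_matrix" (3x3 intrinsics, pixels), "view" (4x4, takes a point from world to camera coordinates). Camera axes: x right, y up, looking along -z (the intrinsics and any distortion apply to the point x, -y, -z); pixel columns grow to the right and rows downward; lengths in m; the calibration is good to about 2 mm. A picture is of the moment at which its call begins.
A pose or a line that the arm cannot do raises IKError and nothing moves.
- job_done(): hands the job in, once; it reports no verdict.
The state is a dict: "time": time; "joint_pos": joint angles; "dq": joint speeds; "joint_torque": joint torques, N m; "ee_pos": TCP position; "ee_rot": TCP orientation; "ft_force": force on the tool from outside, world axes, zero at the start; "moment": the same for the moment, N m; "finger_gap": finger opening in m.
Only numpy, scipy, OpenCV 4.12 (cv2) and the standard library are available. Lean on these libraries where they do the work, as an engineer would, in place of code of your own. Each camera call takes 0.05 s, during which the arm holds its last target. There are 200 camera calls.

### The job

Three drawer fronts lie face down on the bench, propped on their own handles. Push the blue one against the aluminium fence so that it tips up on its bottom edge and stands upright by itself with its back flat against the fence and its handle facing out. Do not lift it off the bench, and leave the walnut and the white fronts as they lie.

Things in the scene. Friction and masses are not known exactly. Their poses are not given: they have to be found in the camera images.
- blue_front: Blue panel 120 wide (y) x 130 (z, bottom to top edge) x 16 mm (x), 0.25 kg, steel bar handle (12 thick, 90 long) on its front. Origin: middle of the bar; x out of the front (face at -48, back at -64); bottom edge z=-46, top +84. Starts face down, propped at 51 deg by the handle: bottom edge on the bench 3-23 mm from the fence, top edge away from it, 102 mm up, 15 mm further out than the origin.
- fence: Fixed aluminium fence, 560 mm long (y), 115 high, on the robot's side of the fronts, its flat upright face looking away from the robot. Origin: on the bench, in the plane of the face, mid-length; x square out of the face towards the fronts, y along it, z up. A front pushed here at its raised edge may slide until its bottom edge meets the face, then swings up on it (some 3 to 10 N).
- walnut_front: Bystander: dark walnut front with a brass handle; same shape, axes and origin as the blue one, lying the same way. When the blue front stands flush, its origin is 46 mm above the bench and 64 mm from the fence face, its front face at 16 mm, top edge 130 mm up; the handle stays below 56 mm, so a finger held higher passes over it.
- white_front: Bystander: white laminate front with a dark handle; same shape, axes and origin as the blue one, lying the same way. The three lie side by side along the fence in any order, middles about 165 mm apart, within about 5 degrees of parallel to it.
Mind the look-alikes: they are no part of the job. What is shaped like the blue_front but purple or turquoise is not meant.

How it is judged:
By the outcome, as a careful person would: the job done as asked, in the order asked, and still so for the second after the job is handed in, with the robot touching nothing.
It also fails if it takes over 38 s, if anything falls off the work surface, if the arm or the gripper's body presses on something with over 40 N, if the wrist force passes 120 N, or if a joint passes its speed limit or range.

## Working session

There is one attempt and no reset: what is moved stays moved. The work goes in short steps, each a Python script; the robot and the scene stay as the last script left them, time stands still between calls to the robot, and variables do not carry over. Pictures are saved under pics/ and viewed, about 8 in all and at most 12, crops included, and the job is handed in when it is done.

```bash
mkdir -p pics; ls; python3 - <<'E'
from bench import *
import cv2,numpy as np
for n in("scene","top"):
    d=get_image(n);cv2.imwrite(f"pics/{n}0.png",d["frame"]);np.savez(f"{n}0.npz",**d)
    print(n,d["camera_matrix"].tolist(),np.round(d["view"],3).tolist(),d.keys())
print(state())
E
```

```text
pics
scene [[391.11504071496375, 0.0, 250.70489992630172], [0.0, 391.11504071496375, 191.6668144027387], [0.0, 0.0, 1.0]] [[0.63, 0.777, -0.013, -0.374], [-0.618, 0.511, 0.597, 0.202], [0.471, -0.368, 0.802, -1.074], [0.0, 0.0, 0.0, 1.0]] dict_keys(['frame', 'depth', 'camera_matrix', 'view'])
top [[407.9141842846528, 0.0, 267.17252176130876], [0.0, 407.9141842846528, 188.67130459157195], [0.0, 0.0, 1.0]] [[-0.003, -0.999, 0.034, 0.077], [0.997, -0.0, 0.078, -0.451], [-0.078, 0.035, 0.996, -0.916], [0.0, 0.0, 0.0, 1.0]] dict_keys(['frame', 'depth', 'camera_matrix', 'view'])
{'time': 0.1, 'joint_pos': array([-1.22771451e+00,  9.17732026e-02,  1.23177890e+00, -1.41479834e-05,
        1.81981540e+00, -5.67166901e-02]), 'dq': array([-8.33862772e-04, -2.85312671e-03, -1.97839721e-03,  6.07905705e-05,
       -2.52021304e-04, -1.94618290e-03]), 'joint_torque': array([ 2.24251184e-03, -4.47856164e+01, -4.07570457e+01,  6.99448376e-02,
        2.84056901e-02, -1.19575079e-04]), 'ee_pos': array([ 0.23343555, -0.55244114,  0.22961857]), 'ee_rot': array([-8.77364321e-04,  9.80086547e-01,  1.98568813e-01, -1.33417085e-04]), 'ft_force': array([-0.14976545, -0.18945875, -0.22239279]), 'moment': array([-0.06300206, -0.01650043,  0.02808822]), 'finger_gap': 0.08805355537451358}
```

View pics/scene0.png

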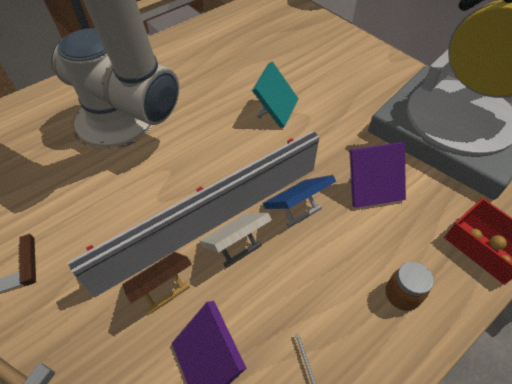

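View pics/top0.png

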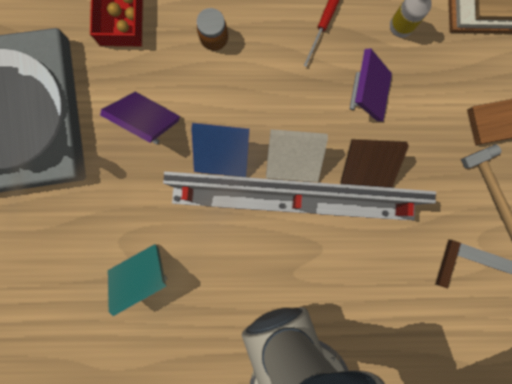

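The scene shows the blue front at the far-right end of the fence, about (300,192), with white and walnut to its left. The top view shows blue at (220,150). Next I'll measure the blue front and the fence.

```bash
cat > h.py <<'E'
import cv2,numpy as np
def cloud(d):
    K=d["camera_matrix"];Z=d["depth"];v,u=np.mgrid[:384,:512]
    P=np.stack([(u-K[0,2])/K[0,0]*Z,-(v-K[1,2])/K[1,1]*Z,-Z,np.ones_like(Z)],-1)
    W=P@np.linalg.inv(d["view"]).T; W=W[...,:3].copy(); W[Z<=0]=np.nan; return W
def ray(d,uv,h):
    K=d["camera_matrix"];T=np.linalg.inv(d["view"])
    r=T[:3,:3]@[(uv[0]-K[0,2])/K[0,0],-(uv[1]-K[1,2])/K[1,1],-1];c=T[:3,3]
    return c+r*(h-c[2])/r[2]
def blue(d,box):
    hsv=cv2.cvtColor(d["frame"],cv2.COLOR_BGR2HSV);m=cv2.inRange(hsv,(103,110,40),(119,255,255))
    k=np.zeros_like(m);k[box[1]:box[3],box[0]:box[2]]=m[box[1]:box[3],box[0]:box[2]];return k
E
python3 - <<'E'
from h import *
np.set_printoptions(precision=4,suppress=True)
for n,box in(("scene",(255,165,345,225)),("top",(180,110,260,190))):
    d=np.load(n+"0.npz");W=cloud(d);m=blue(d,box)
    c=max(cv2.findContours(m,0,2)[0],key=cv2.contourArea)
    print(n,m.sum()/255,"quad",cv2.approxPolyDP(c,4,True)[:,0].tolist())
    p=W[cv2.erode(m,np.ones((3,3)))>0];p=p[~np.isnan(p[:,0])]
    print("range",np.percentile(p,[1,50,99],axis=0).tolist())
    cc=p.mean(0);nrm=np.linalg.svd(p-cc,full_matrices=False)[2][2];print("c",cc,"n",nrm*np.sign(nrm[2]))
    if n=="top":
        for x,y in cv2.approxPolyDP(c,4,True)[:,0]: print(x,y,W[y,x],ray(d,(x,y),.102))
        # fence: highest points column-wise
        for u in(180,220,260,300,340,380,420):
            print(u,[(v,W[v,u].round(3).tolist()) for v in range(166,200,3)])
E
```

```text
scene 956.0 quad [[334, 179], [303, 181], [264, 204], [289, 207]]
range [[0.5031659478849866, 0.1156041383048939, 0.03206719489690706], [0.5578030326343386, 0.15979550584119986, 0.10281688831500996], [0.5785285343198971, 0.22634706661858064, 0.11294739391119606]]
c [0.5508 0.1623 0.0898] n [-0.7426  0.0544  0.6675]
top 1881.0 quad [[194, 124], [195, 170], [221, 171], [245, 130]]
range [[0.49352860485192346, 0.13805167863163845, 0.018499495992327218], [0.5384987992722017, 0.19478914418899673, 0.07699798497991794], [0.5719399094512283, 0.23583436832904486, 0.11295433037812642]]
c [0.5364 0.1931 0.0738] n [-0.7742  0.0787  0.628 ]
194 124 [0.5787 0.2313 0.1073] [0.5799 0.2321 0.102 ]
195 170 [0.4942 0.2415 0.0135] [0.4832 0.2289 0.102 ]
221 171 [0.4908 0.1815 0.0232] [0.4812 0.1753 0.102 ]
245 130 [0.5663 0.1255 0.1082] [0.5677 0.1257 0.102 ]
180 [(166, [0.505, 0.278, 0.003]), (169, [0.499, 0.279, -0.003]), (172, [0.491, 0.278, 0.001]), (175, [0.471, 0.257, 0.116]), (178, [0.465, 0.257, 0.117]), (181, [0.459, 0.257, 0.118]), (184, [0.453, 0.257, 0.115]), (187, [0.454, 0.272, 0.031]), (1
[... 1626 characters left out ...]
492, -0.172, 0.057]), (172, [0.486, -0.175, 0.049]), (175, [0.48, -0.176, 0.044]), (178, [0.474, -0.179, 0.034]), (181, [0.468, -0.181, 0.028]), (184, [0.462, -0.184, 0.017]), (187, [0.446, -0.152, 0.118]), (190, [0.44, -0.152, 0.119]), (193, [0.434, -0.153, 0.114]), (196, [0.428, -0.152, 0.116]), (199, [0.423, -0.157, 0.1])]
420 [(166, [0.506, -0.286, -0.0]), (169, [0.499, -0.285, 0.003]), (172, [0.492, -0.286, 0.0]), (175, [0.485, -0.285, 0.002]), (178, [0.478, -0.286, -0.001]), (181, [0.47, -0.284, 0.003]), (184, [0.463, -0.284, 0.001]), (187, [0.456, -0.283, 0.004]), (190, [0.44, -0.236, 0.116]), (193, [0.434, -0.235, 0.119]), (196, [0.428, -0.235, 0.117]), (199, [0.422, -0.236, 0.114])]
```

```bash
python3 - <<'E'
from h import *
np.set_printoptions(precision=4,suppress=True)
d=np.load("top0.npz");W=cloud(d)
E=[]
for u in range(180,425,4):
    c=W[165:200,u]; ok=np.where(np.nan_to_num(c[:,2])>.108)[0]
    # skip fronts: fence rows only
    ok=[i for i in ok if c[i,0]<.48]
    if ok: E.append(ray(d,(u,165+ok[0]-.5),.115)[:2])
E=np.array(E);k=np.polyfit(E[:,1],E[:,0],1);r=E[:,0]-np.polyval(k,E[:,1]);print("fence x=k*y+c",k,"rms",r.std(),"y",E[:,1].min(),E[:,1].max())
# blue top edge by rgb: b>r
f=d["frame"].astype(int);m=((f[...,0]-f[...,2])>15).astype(np.uint8);m[:,:185]=0;m[:,262:]=0;m[:110]=0;m[178:]=0
for v in range(122,172,6):
    c=np.where(m[v])[0]; 
    if len(c):print(v,c.min(),c.max(),W[v,c.min()+1],W[v,c.max()-1])
a=-np.arctan(k[0]);n=np.array([np.cos(a),np.sin(a)]);o=np.array([k[1],0])
P=W[m>0];P=P[~np.isnan(P[:,0])];T=P[P[:,2]>.098];print("top edge: y mid",(T[:,1].min()+T[:,1].max())/2,"fence-dist",np.percentile((T[:,:2]-o)@n,[2,98]),"a",a)
from bench import *
import bench
q=[0,np.cos(a/2),np.sin(a/2),0]
yc=.176;off=.165
# fence point such that line passes blue top-edge middle
top=np.array([k[0]*yc+k[1],yc]); 
top=np.array([.573,yc]); s=(top-o)@n
base=top-n*s
p=base+n*off
print("base",base,"approach",p)
move_to([*p,.30],q)
print(state()["ee_pos"],state()["time"])
np.savez("plan.npz",base=base,n=n,q=q,k=k)
for i in("scene","top"):
    x=get_image(i);cv2.imwrite(f"pics/{i}1.png",cv2.resize(x["frame"][90:290,140:400],None,fx=3,fy=3)[:600,:800])
E
```

```text
fence x=k*y+c [0.0725 0.4584] rms 0.0005981901584890213 y -0.2449245011212613 0.25737179918530195
128 192 240 [0.5696 0.2329 0.1099] [0.5715 0.1382 0.1036]
134 192 247 [0.5595 0.2344 0.0984] [0.5576 0.1234 0.1095]
140 193 247 [0.5499 0.2345 0.0829] [0.5479 0.1237 0.0951]
146 193 247 [0.5387 0.2357 0.0734] [0.5368 0.1238 0.0861]
152 193 246 [0.5284 0.2379 0.0575] [0.5264 0.1262 0.0709]
158 194 246 [0.5171 0.2374 0.0448] [0.5158 0.1265 0.0547]
164 194 245 [0.5056 0.2392 0.0309] [0.5046 0.129  0.0401]
170 195 245 [0.4937 0.2387 0.0177] [0.4926 0.1293 0.0281]
top edge: y mid 0.17791212384708965 fence-dist [0.0816 0.104 ] a -0.07241633891686121
base [0.4717 0.1833] approach [0.6363 0.1714]
[0.6365 0.1705 0.2999] 3.025
```

View pics/scene1.png

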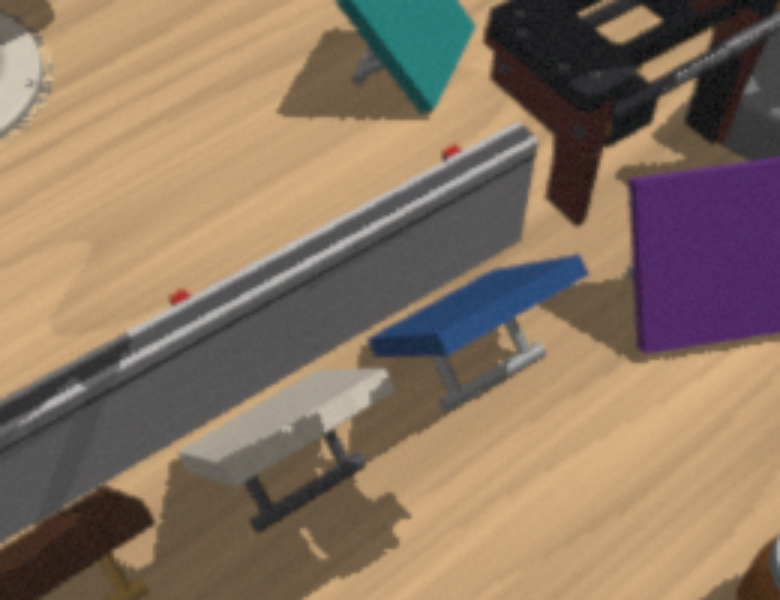

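The crop shows the blue front clear below the raised gripper, with its top edge from about (375,345) to (585,265). The fence face is behind it. I'll descend and push with force checks.

```bash
python3 - <<'E'
from bench import *
from h import *
P=np.load("plan.npz");b,n,q=P["base"],P["n"],P["q"]
z=.084
move_l([*(b+n*.165),z],.15)
f0=state()["ft_force"];log=[]
move_l([*(b+n*.122),z],.1)
s=.122
while s>.022:
    s-=.003 if s>.034 else .001
    move_l([*(b+n*s),z],.04)
    st=state();f=(st["ft_force"]-f0);fx=f[:2]@n
    log.append((round(s,3),round(float((st["ee_pos"][:2]-b)@n),4),round(float(fx),1),round(float(f[2]),1)))
    if fx>12 and s<.045 or fx>25: break
print(log,st["time"])
for i in("scene","top"):
    x=get_image(i);cv2.imwrite(f"pics/{i}2.png",cv2.resize(x["frame"][90:290,140:400],None,fx=3,fy=3))
E
```

```text
[(0.119, 0.1193, 0.1, 0.4), (0.116, 0.1163, 1.4, 1.5), (0.113, 0.113, 1.6, 1.4), (0.11, 0.1098, 1.3, -0.2), (0.107, 0.1067, 0.5, 1.2), (0.104, 0.1037, 0.3, 0.4), (0.101, 0.1007, -0.7, -0.3), (0.098, 0.0978, 0.2, 0.5), (0.095, 0.0948, 0.9, -0.7), (0.092, 0.0918, -0.8, -0.0), (0.089, 0.0888, 0.4, -0.4), (0.086, 0.0858, -0.1, 0.9), (0.083, 0.0828, 0.3, 0.1), (0.08, 0.0798, -1.4, 0.3), (0.077, 0.0768, -0.9, -0.2), (0.074, 0.0738, -0.4, 0.1), (0.071, 0.0709, -0.3, 0.6), (0.068, 0.0678, -0.3, 0.4), (0.065, 0.0649, -0.9, -0.7), (0.062, 0.0618, 0.2, 0.2), (0.059, 0.0588, -0.6, -0.9), (0.056, 0.0558, -0.8, -0.4), (0.053, 0.0529, -0.8, -0.8), (0.05, 0.0499, -1.2, -0.8), (0.047, 0.0469, -0.7, -0.2), (0.044, 0.0439, -0.2, -0.6), (0.041, 0.0409, -0.6, -0.6), (0.038, 0.0379, -1.1, -0.5), (0.035, 0.0349, 0.5, -0.0), (0.032, 0.0319, -0.2, -1.0), (0.031, 0.031, 0.1, 0.7), (0.03, 0.0304, 2.2, -1.5), (0.029, 0.0293, 3.9, -1.6), (0.028, 0.0278, 2.9, -2.2), (0.027, 0.0273, 4.3, -3.7), (0.026, 0.0274, 9.3, -6.8), (0.025, 0.0274, 13.9, -8.4)] 14.55
```

View pics/scene2.png

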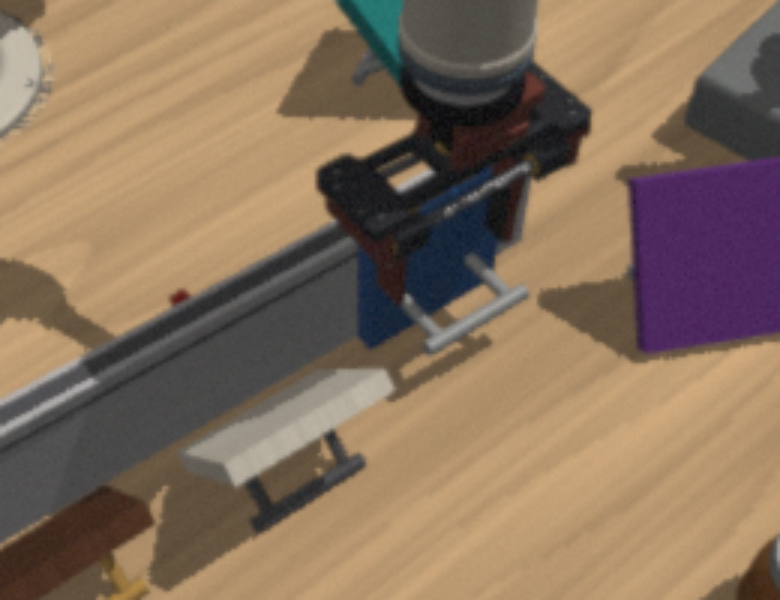

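The blue front is upright, with the handle facing out at about (475,320). The fingers press its face at about 14 N. I'll back off gently and check.

```bash
python3 - <<'E'
from bench import *
from h import *
P=np.load("plan.npz");b,n,q,k=P["base"],P["n"],P["q"],P["k"]
z0=.084;print(state()["ee_pos"])
move_l([*(b+n*.032),z0],.02)
move_l([*(b+n*.13),z0],.1)
move_l([*(b+n*.15),.30],.2)
movej([-1.0]+list(state()["joint_pos"][1:]))
print(state()["time"],state()["ft_force"])
o=np.array([k[1],0])
for i in("scene","top"):
    d=get_image(i);np.savez(f"{i}3.npz",**d);cv2.imwrite(f"pics/{i}3.png",cv2.resize(d["frame"][90:290,140:400],None,fx=3,fy=3))
    W=cloud(d);f=d["frame"].astype(int);m=((f[...,0]-f[...,2])>25)&(W[...,0]<.56)&(W[...,1]>.08)&(W[...,1]<.27)&(W[...,0]>.44)
    Q=W[m];s=(Q[:,:2]-o)@n
    print(i,len(Q),"dist/y/z pct",np.percentile(np.c_[s,Q[:,1:]],[2,50,98],axis=0).round(4).tolist())
    if i=="scene":
        c=Q.mean(0);v=np.linalg.svd(Q-c,full_matrices=False)[2][2];print("normal",v*np.sign(v[0]),"fence n",n)
E
```

```text
[0.49902614 0.18130038 0.08401645]
20.125 [ 0.44690477 -0.83581857 -0.61914048]
scene 1809 dist/y/z pct [[0.0013, 0.1236, 0.0104], [0.0163, 0.177, 0.0923], [0.0179, 0.2394, 0.1322]]
normal [ 0.9952809  -0.08530839  0.04624284] fence n [ 0.99737908 -0.07235306]
top 434 dist/y/z pct [[0.0003, 0.129, 0.1266], [0.0073, 0.1868, 0.131], [0.0144, 0.2409, 0.1339]]
```

View pics/scene3.png

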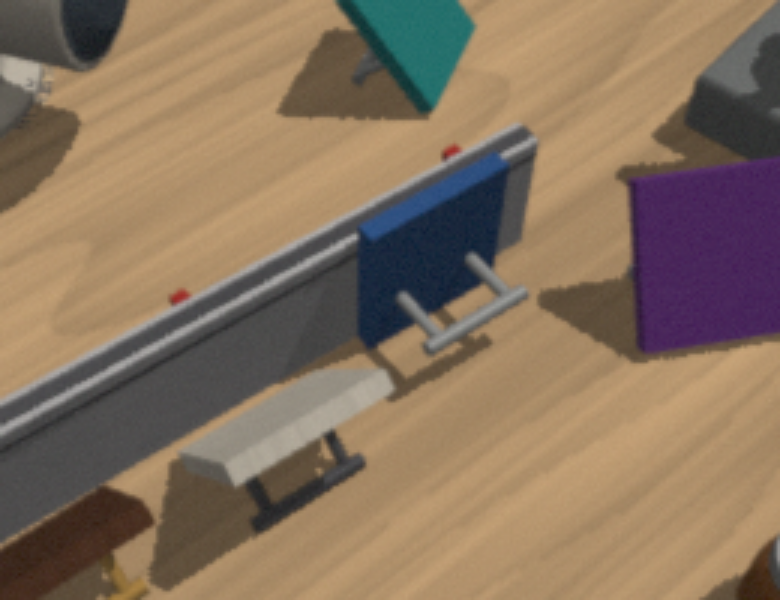

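View pics/top3.png

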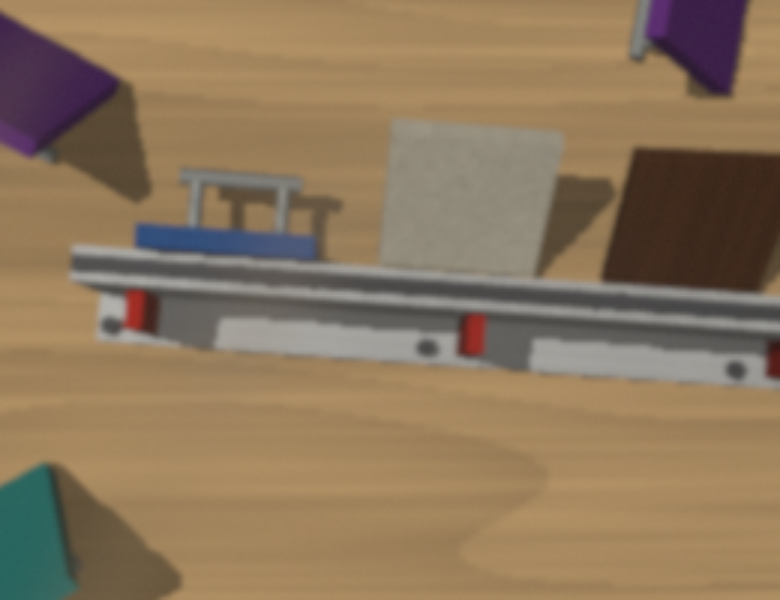

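The front stands flush by eye in both views: in the top view it is at (225,240) along the fence with its handle out. The plane fit included the top edge, so I'll check the face alone and then hand in.

```bash
python3 - <<'E'
from h import *
from bench import *
P=np.load("plan.npz");n,k=P["n"],P["k"];o=np.array([k[1],0])
d=get_image("scene");W=cloud(d);f=d["frame"].astype(int);m=((f[...,0]-f[...,2])>25)&(W[...,0]<.56)&(W[...,1]>.08)&(W[...,1]<.27)&(W[...,0]>.44)
Q=W[m];s=(Q[:,:2]-o)@n;ok=(Q[:,2]<.12)&(s>.01)&(s<.03);Q,s=Q[ok],s[ok]
c=np.linalg.lstsq(np.c_[Q[:,1]-.18,Q[:,2],np.ones(len(Q))],s,rcond=None)[0]
print("yaw,tilt deg",np.degrees(c[:2]),"dist at bottom/top",c[2],c[2]+.13*c[1])
# bystanders unmoved: top view difference
a=np.load("top0.npz")["frame"];b=get_image("top")["frame"];D=cv2.absdiff(a,b)[120:195,266:420].max(-1);print("bystander diff px>40:",(D>40).sum(),"time",state()["time"])
if abs(np.degrees(c[1]))<2 and abs(np.degrees(c[0]))<2 and (D>40).sum()<150: job_done();print("done")
E
```

```text
yaw,tilt deg [0.30450588 0.08352041] dist at bottom/top 0.016357723940309123 0.016547225734689662
bystander diff px>40: 25 time 20.325
the job is handed in; nothing more can be done
done
```

The blue front now stands upright against the fence with its handle facing out, and I handed the job in at about 20.3 s of the 38 s allowed. I pushed its raised edge with the open fingers, pressed it flush at about 14 N, backed off and moved the arm clear.

- **Blue front:** its front face is 16.4 mm from the fence at the bottom and 16.5 mm at the top, against the nominal 16 mm. Yaw is 0.3° and tilt 0.1°, and its top edge is about 131 mm up.
- **Walnut and white fronts:** neither moved. The before-and-after top views differ by only 25 pixels in that area.
- **Disagreeing checks:** an earlier plane fit suggested 2.6° of tilt, but it had included the top edge, and refitting the front face alone cleared it. While pressing, the wrist force also showed about 8 N of vertical friction. Afterwards the top edge height showed no sign of lifting, but I did not check separately that the front stayed on the bench during the push.

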